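# Load a wooden plaque into a table-top marking machine and lower its pen

### The job

Get the marking machine ready to draw on the oblong wooden plaque: first lift the pen with the small lever on the machine's head; then take the plaque out of the rack, lay it flat on the open tabletop and let go of it, pick it up again by its two long edges and set it flat in the corner stops on the round turntable. Turn the turntable clockwise by its upright post to the next click, so that the plaque stops under the pen, and push the lever fully down so that the pen rests on the plaque. Never turn the turntable with the pen down, do not let the plaque fall from a height, and leave the other things (the square coaster too) where they are.

Things in the scene. Friction and masses are not known exactly. Their poses are not given: they have to be found in the camera images.
- lever (a joint): Pen-lift lever on the head's front: steel rod 75 mm long, 9 mm thick, ending in a black ball 16 mm across, pointing to the machine's -x. 0 rad = pen down, lever 0.4 rad below level; 1.0 rad = fully up, 0.6 rad above level. Swings in the machine's x-z plane; stays where left (about 1.3 N at the ball moves it); lifts the pen 22 mm. Below 0.06 rad the nib presses on a plaque.
- lever_tip (a point): Centre of the lever's black ball. The point's y axis is the pivot's direction.
- lever_hinge (a point): Lever's pivot, 168 mm above the work surface, 75 mm from the ball's centre, 9 mm in front of the head's front face.
- machine: Marking machine, white and grey, fixed. Origin on the work surface, on the turntable's axis; x from its front (robot's side) to its rear, y to its left. Base plate 270 mm (x) by 340 mm (y -135..205), 22 mm high. Column at x -35..35, y 160..200, up to z 190; it carries the head, a box at x -22..22, y 55..185, z 145..190 mm.
- turntable (a joint): Round aluminium turntable, diameter 250 mm, top 38 mm above the work surface. 0 rad = loading position (corner stops at the front, nearest the robot); grows clockwise seen from above. Sprung clicks at 0, 1.571 and 3.142 rad; about 3 N at the post carries it over; past about 0.8 rad it pulls itself towards 1.571 and settles there. At 1.571 the stops are under the pen.
- nest (a point): Middle of the place between the corner stops, on the turntable's top, 75 mm from its axis; turns with it. z up; y along the plaque's length (tangential), x along its width (radial). Four dark steel corner stops, 7 mm high, leave a place 103 by 63 mm; along each long side they cover 18 mm at either end, 70 mm between is free for a finger.
- post_top (a point): Top centre of the turntable's black upright post, 16 mm in diameter, 45 mm high above the turntable's top (its top 83 mm above the work surface), 100 mm from the axis, on the far side from the corner stops.
- pen: Black pen, 12 mm thick, pointing down in the head, 75 mm to the left of the turntable's axis (machine y = +75 mm); origin at its nib. It hangs on the lever; down on a plaque its nib rests on the plaque's top, 50 mm above the work surface.
- rack: Dark wooden rack, 120 mm (x) by 128 mm (y), fixed; origin at the centre of its underside. Two slots along its x at y = +40 and -40 mm, 14 mm wide, floor 8 mm and walls 33 mm above the work surface.
- plaque: Oblong plaque of pale wood, 96 mm long (its x), 12 mm thick (its y), 56 mm wide (its z), about 60 g; stands on a long edge in one of the rack's slots (either one), so its upper edge is 64 mm above the work surface. Origin: middle of the long edge it stands on. Both faces are alike.
- plaque_center (a point): Centre of the plaque (axes as plaque).
- coaster: Square coaster of the same wood, 68 by 12 by 68 mm, standing in the other slot; axes and origin as the plaque's. Leave it.
- heart: Wooden heart ornament, about 110 mm, 22 mm thick, lying; origin under its middle. Leave it.
- remote: Grey remote control, 190 by 46 by 18 mm, lying along its x; origin under its middle. Leave it.
- plant_a: Small plant in a round pot 68 mm wide, 115 mm high in all; origin under its middle. Leave it.
- plant_b: The other such plant. Leave it.
- mug: White mug, 80 mm across, 90 mm high; origin under its middle. Leave it.
- pen_tin: Empty metal tin, 68 mm across, 95 mm high; origin under its middle. Leave it.

How it is judged (in metres and radians):
On the way, in this order (a step that is already met when the one before it is completed fails the run):
1. the lever is raised (above 0.8 rad), the plaque still in the rack (value of joint lever above 0.8 rad and distance of plaque from where it was at the start of the episode below 0.03 m), for 0.2 s.
2. the plaque lies flat on the tabletop, let go and at rest, the lever still up (angle between plaque's own z axis and vertical between 1.47 and 1.67 rad and height (world z) of plaque_center between 0.002 and 0.01 m and angle between the y axis of plaque and the z axis of machine, either way round below 0.1 rad and linear speed of plaque below 0.03 m/s and contact force between plaque and the fingers below 0.05 N and value of joint lever above 0.8 rad), for 0.2 s.
3. the plaque lies flat between the corner stops, let go, the turntable still in its loading position and the lever up (x of plaque_center in the frame of nest between -0.006 and 0.006 m and y of plaque_center in the frame of nest between -0.006 and 0.006 m and z of plaque_center in the frame of nest between 0.003 and 0.009 m and angle between the y axis of plaque and the z axis of nest, either way round below 0.08 rad and contact force between plaque and the fingers below 0.05 N and value of joint turntable below 0.12 rad and value of joint lever above 0.8 rad), for 0.2 s.
4. the turntable stands at the next click (1.571 rad within 0.08) with the plaque in its stops and the lever still up (x of plaque_center in the frame of nest between -0.006 and 0.006 m and y of plaque_center in the frame of nest between -0.006 and 0.006 m and z of plaque_center in the frame of nest between 0.003 and 0.009 m and angle between the y axis of plaque and the z axis of nest, either way round below 0.08 rad and value of joint turntable between 1.491 and 1.651 rad and velocity of joint turntable between -0.2 and 0.2 rad/s and value of joint lever above 0.8 rad), for 0.2 s.
At the end, for the whole second after the job is handed in: The plaque lies flat between the corner stops (centre within 6 mm along each side, flat within 0.08 rad), the turntable is at the click under the pen (1.571 rad within 0.08), the lever is down (below 0.15 rad), the pen rests on the plaque, and the plaque is let go and at rest (x of plaque_center in the frame of nest between -0.006 and 0.006 m and y of plaque_center in the frame of nest between -0.006 and 0.006 m and z of plaque_center in the frame of nest between 0.003 and 0.009 m and angle between the y axis of plaque and the z axis of nest, either way round below 0.08 rad and contact force between plaque and the fingers below 0.05 N and value of joint turntable between 1.491 and 1.651 rad and value of joint lever below 0.15 rad and contact force between pen and plaque above 0.05 N and linear speed of plaque below 0.03 m/s); the robot touches nothing.
It fails at once if the turntable is turned away from a click with the lever not up (value of joint turntable between 0.2 and 1.37 rad and value of joint lever below 0.6 rad).
It fails at once if the plaque is let fall from more than about 50 mm (height (world z) of plaque_center above 0.1 m and contact force between plaque and anything else below 0.001 N).
It fails at once if another thing is moved by more than 30 mm or tipped (distance of any of coaster, heart, remote, plant_a, plant_b, mug, pen_tin from where it was at the start of the episode above 0.03 m or angle between any of coaster, heart, remote, plant_a, plant_b, mug, pen_tin's own z axis and vertical above 0.4 rad).
It also fails if it takes over 72 s, if anything falls off the work surface, if the arm or the gripper's body presses on something with over 40 N, if the wrist force passes 120 N, or if a joint passes its speed limit or range.

### The arm

A 6-joint arm with a two-finger parallel gripper is mounted at the origin on the work surface. World frame = base frame: x ahead of the robot, y to its left, z up, the work surface at z = 0. Lengths are in m, angles in degrees, forces in N, time in s.
With the tool pointing down it reaches from about 0.35 to 0.875 m from the base axis. Payload 4.2 kg.
Tool frame: the origin (TCP) lies between the finger pads; the fingertips stand 25 mm ahead of it and the grasp point (between the pads) lies 6 mm ahead of it (r.tips_ahead is the distance from the TCP to the fingertips, in m); z points along the fingers, y is the direction in which the jaws open and shut (so a half turn about z gives the same grasp; the last joint's range is limited). The gripper opens to 87 mm and grips with 3 to 60 N. Pads are 19 mm wide; open, the fingers measure 117 mm over their backs; the gripper's body (75 mm by 190 mm) begins 51 mm behind the grasp point.
Start: joints at [-57.032, 22.042, 0.453, 0, -68.411, -14.817], TCP at [0.195, -0.594, 0.248] pointing down, gripper open.
Joint ranges: [-179.83, 179.83], [-69.29, 118.12], [-61.27, 80.66], [-181.25, 117.63], [-171.15, -9.14], [-177.46, 177.46]. Speed limits (degrees/s): [159.86, 159.86, 180, 180, 180, 180].

### API

Orientations are given as a 3x3 rotation matrix whose columns are the frame's x, y, z axes.
In Python, from station import r, vision, finish_job gives the robot as it stands.
- The arm moves only by the shell command python3 -m jog 'ROWS'. ROWS is a JSON object of lists of equal length, an entry for each row: "rot": the turn, a rotation vector about the world's x, y, z in degrees, a list of three; "delta_pos": the shift along the world's x, y, z in mm, a list of three; "grip": the opening in per cent of the stroke, from 0 (shut) to 100 (fully open). A call has 1 to 10 rows; each row shifts and turns the commanded pose from where the row before left it; what a row does not reach is not made up. A row lasts 1/12 s, in which the tool goes at most 41.7 mm and 7.16 degrees, less where a joint would pass 70% of its speed; a pose out of reach is approached as far as the arm can. A call with a gripper value outside its range is refused whole. The fingers move at their own pace and stop on an object; the grip force is fixed at half the most. Time passes only in rows, so rows that do not move let the fingers close. It gives the time, the measured TCP pose, the force and the opening at its end, in the units of the state.
- r.sense(): the state, without advancing time (a new reading comes with each control period).
- vision.capture(name): name is "scene" or "top" or "wrist"; returns a dict with "frame" (480x640x3 uint8, red, green, blue), "K" (3x3 intrinsics, pixels), "xyz" and "orientation" of the camera in the world. Camera axes: x right, y up, looking along -z (the intrinsics and any distortion apply to the point x, -y, -z); pixel columns grow to the right and rows downward; lengths in m; the calibration is good to about 2 mm. A picture is of the moment at which its call begins. There is no depth.
- finish_job(): hands the job in, once; it reports no verdict.
The state is a dict: "time_s": time; "joints": joint angles; "joint_velocities": joint speeds; "effort": joint torques, N m; "tcp_pos": TCP position; "ee_rot": TCP orientation; "wrist_force": force on the tool from outside, world axes, zero at the start; "moment": the same for the moment, N m; "gripper_width": opening from 0.0 (shut) to 1.0 (fully open).
Only numpy, scipy, OpenCV 4.12 (cv2) and the standard library are available. Lean on these libraries where they do the work, as an engineer would, in place of code of your own. Each camera call takes 0.05 s, during which the arm holds its last target. There are 200 camera calls.

## Working session

There is one attempt and no reset: what is moved stays moved. The work goes in short steps, Python scripts to look and compute and a shell command to move; the robot and the scene stay as the last step left them, time stands still between calls to the robot, and variables do not carry over. Pictures are saved under pics/ and viewed, about 8 in all and at most 12, crops included, and the job is handed in when it is done.

```bash
ls; mkdir -p pics; cat > h.py <<'E'
import numpy as np, cv2, pickle
from station import r, vision, finish_job
def cap(n,tag):
    d=vision.capture(n); pickle.dump(d,open(f'pics/{tag}.pkl','wb'))
    cv2.imwrite(f'pics/{tag}.png',cv2.cvtColor(d['frame'],cv2.COLOR_RGB2BGR)); return d
def load(tag): return pickle.load(open(f'pics/{tag}.pkl','rb'))
def ray(d,u,v):
    K=np.array(d['K']); p=np.linalg.solve(K,[u,v,1]); R=np.array(d['orientation'])
    return np.array(d['xyz']),R@np.array([p[0],-p[1],-p[2]])
def atz(d,u,v,z):
    o,w=ray(d,u,v); return o+w*(z-o[2])/w[2]
def tri(*obs):
    A=np.zeros((3,3));b=np.zeros(3)
    for d,u,v in obs:
        o,w=ray(d,u,v); w=w/np.linalg.norm(w); P=np.eye(3)-np.outer(w,w); A+=P;b+=P@o
    return np.linalg.solve(A,b)
def proj(d,X):
    c=np.array(d['orientation']).T@(np.array(X)-np.array(d['xyz'])); q=np.array(d['K'])@[c[0],-c[1],-c[2]]; return q[:2]/q[2]
E
python3 - <<'E'
from h import *
np.set_printoptions(precision=3,suppress=True)
for n in('top','scene'):
    d=cap(n,n+'0'); print({k:np.array(v).tolist() if not k=='frame' else v.shape for k,v in d.items()})
print(r.sense())
E
```

```text
pics
{'frame': (480, 640, 3), 'K': [[458.76670588264443, 0.0, 316.6785662720339], [0.0, 458.76670588264443, 241.22173544392714], [0.0, 0.0, 1.0]], 'xyz': [0.3814147858089688, 0.04514635099771674, 1.1392320112826242], 'orientation': [[0.026528245509996412, 0.9881053703941196, -0.15147286617893307], [-0.9993646236576457, 0.029822601575369468, 0.019518232934597125], [0.023803385720812368, 0.15085883942804412, 0.9882686929143562]]}
{'frame': (480, 640, 3), 'K': [[452.6635286679166, 0.0, 323.51567430895375], [0.0, 452.6635286679166, 239.56077711494035], [0.0, 0.0, 1.0]], 'xyz': [0.8983241053871621, 0.41892074898748966, 1.0182956056425505], 'orientation': [[-0.7535095001614692, -0.5726205738770282, 0.32300017266118547], [0.6574093266029617, -0.6607803121023845, 0.3621910496317041], [0.006034108206952573, 0.4852577227727736, 0.8743503485603061]]}
{'time_s': 0.1, 'joints': array([-57.031,  22.086,   0.39 ,  -0.024, -68.409, -14.817]), 'joint_velocities': array([-0.045, -0.19 ,  0.182,  0.074, -0.058,  0.004]), 'effort': array([ -0.   , -39.169,  18.794,   4.232,   0.013,  -0.   ]), 'tcp_pos': array([ 0.195, -0.593,  0.247]), 'ee_rot': array([[-0.95 , -0.311, -0.001],
       [-0.311,  0.95 ,  0.002],
       [ 0.   ,  0.002, -1.   ]]), 'wrist_force': array([-0.495, -0.306,  0.141]), 'moment': array([ 0.01 ,  0.009, -0.056]), 'gripper_width': 1.0017797959159325}
```

View pics/top0.png

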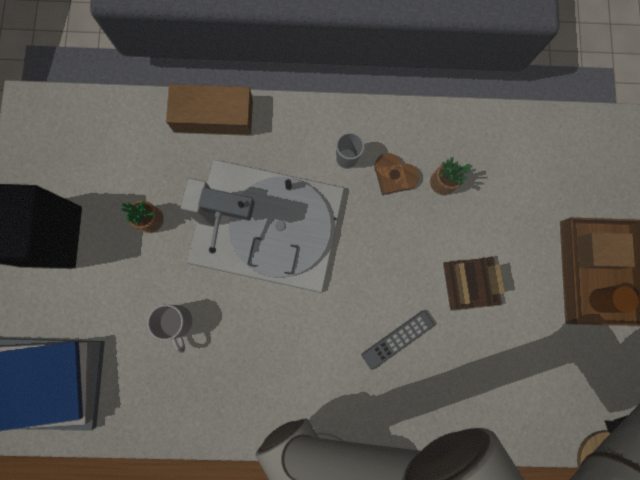

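View pics/scene0.png

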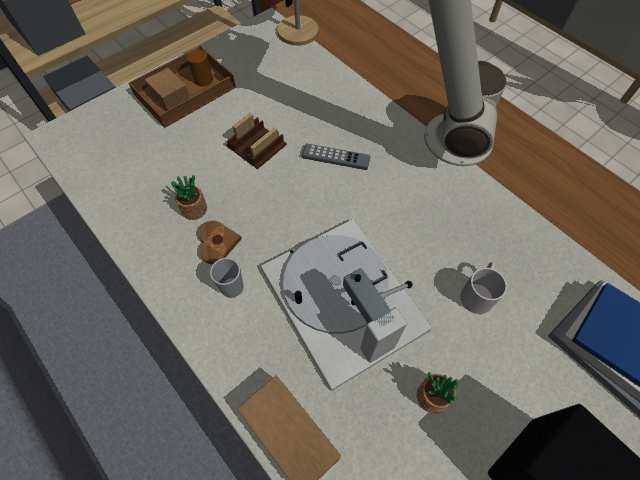

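Top view: machine base corners are near (215,160), (348,187), (325,292) and (188,262). The post is at (289,184), the lever ball at (212,250) and the rack at (477,283), with two boards in it. I'll zoom on the machine and the rack.

```bash
python3 - <<'E'
from h import *
t=cv2.imread('pics/top0.png'); s=cv2.imread('pics/scene0.png')
def c(im,x,y,w,h,f): return cv2.convertScaleAbs(cv2.resize(im[y:y+h,x:x+w],None,fx=f,fy=f,interpolation=cv2.INTER_CUBIC),alpha=1.3)
a=c(t,180,150,180,150,2.2222); b=c(t,435,250,80,66,5)
A=c(s,250,215,190,180,2.1053)[:300]; B=c(s,220,105,80,60,5)
W=np.zeros((600,800,3),np.uint8)
for im,x,y in((a,0,0),(b[:300],400,0),(A,0,300),(B,400,300)):
    h,w=min(im.shape[0],300 if y else 333),400; W[y:y+h,x:x+w]=im[:h,:w][:600-y]
W[0:300,0:400]=a[33:333,:400]
cv2.imwrite('pics/z1.png',W)
E
```

```text
(no output)
```

View pics/z1.png

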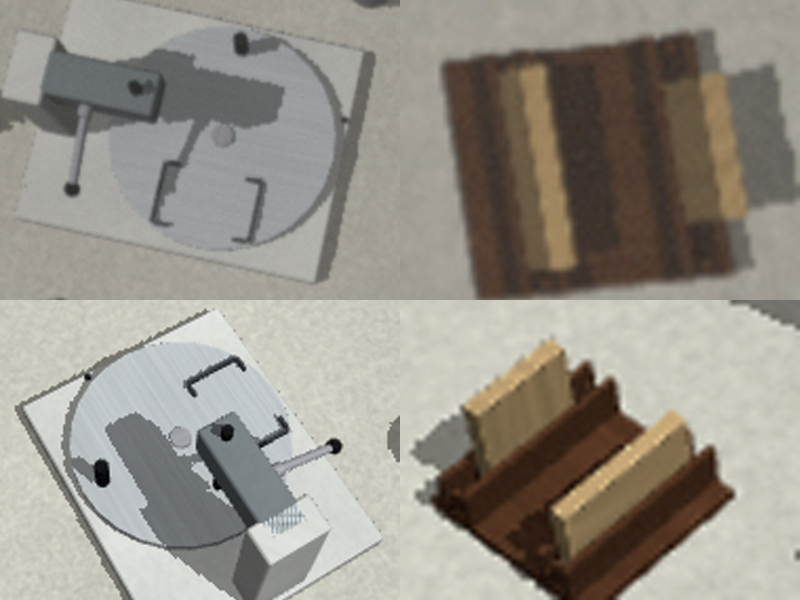

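Left board in the top view (zoom ≈(533,66)–(562,270)) is longer, so it is the plaque. The right board is the coaster. Next: compute positions.

```bash
python3 - <<'E'
from h import *
np.set_printoptions(precision=4,suppress=True)
t,s=load('top0'),load('scene0')
a=lambda x,y:(180+(x+.0)/2.2222,150+(y+33)/2.2222)
b=lambda x,y:(435+x/5,250+y/5)
A=lambda x,y:(250+x/2.1053,215+(y-300)/2.1053)
B=lambda x,y:(220+(x-400)/5,105+(y-300)/5)
b=lambda x,y:(435+(x-400)/5,250+y/5)
P=lambda n,q:print(n,q)
c=[atz(t,*a(*p),.022) for p in((375,50),(318,283),(15,217))]
P('base RR,FR,FL',np.array(c)); print(np.linalg.norm(c[0]-c[1]),np.linalg.norm(c[2]-c[1]))
P('hub',atz(t,*a(223,135),.040)); P('hubtri',tri((t,*a(223,135)),(s,*A(181,437))))
P('post',atz(t,*a(240,37),.083)); P('posttri',tri((t,*a(240,37)),(s,*A(102,463))))
P('ball',tri((t,*a(72,189)),(s,*A(334,446))))
p=[atz(t,*b(*q),.064) for q in((533,66),(562,270))];P('plaque ends',np.array(p)); d=p[0]-p[1]; print(np.linalg.norm(d),np.degrees(np.arctan2(d[1],d[0])),(p[0]+p[1])/2)
p=[atz(t,*b(*q),.076) for q in((712,75),(735,217))];P('coaster',np.array(p)); print(np.linalg.norm(p[0]-p[1]))
# plaque from scene: top edge ends
p=[atz(s,*B(*q),.064) for q in((558,512),(684,420))];P('plaque scene',np.array(p));print((p[0]+p[1])/2,np.linalg.norm(p[0]-p[1]))
for n,u,v in(('remote',398,340),('heart',397,175),('tin',349,150),('mug',166,322),('plantb',447,182),('planta',146,215)):P(n,atz(t,u,v,.03))
st=[atz(t,*a(*q),.045) for q in((180,163),(152,222),(264,180),(233,240),(250,242),(165,163))];P('stops',np.array(st))
E
```

```text
base RR,FR,FL [[ 0.692  -0.0539  0.022 ]
 [ 0.4282  0.0042  0.022 ]
 [ 0.4908  0.3374  0.022 ]]
0.2701634536185158 0.3390627578791291
hub [0.5857 0.1128 0.04  ]
hubtri [0.5858 0.1136 0.0368]
post [0.6846 0.0961 0.083 ]
posttri [0.6837 0.0964 0.0849]
ball [0.5086 0.2533 0.1382]
plaque ends [[ 0.5039 -0.3212  0.064 ]
 [ 0.4082 -0.3328  0.064 ]]
0.09633161553593367 6.927582767468209 [ 0.4561 -0.327   0.064 ]
coaster [[ 0.5007 -0.4018  0.076 ]
 [ 0.4346 -0.4103  0.076 ]]
0.0666714996814789
plaque scene [[ 0.5052 -0.3199  0.064 ]
 [ 0.4125 -0.3272  0.064 ]]
[ 0.4589 -0.3235  0.064 ] 0.09299580487603697
remote [ 0.3197 -0.1765  0.03  ]
heart [ 0.7258 -0.1741  0.03  ]
tin [ 0.7871 -0.0523  0.03  ]
mug [0.3475 0.3743 0.03  ]
plantb [ 0.7118 -0.3002  0.03  ]
planta [0.6037 0.4424 0.03  ]
stops [[0.5524 0.1578 0.045 ]
 [0.4874 0.1849 0.045 ]
 [0.5366 0.0663 0.045 ]
 [0.4706 0.0974 0.045 ]
 [0.4689 0.0791 0.045 ]
 [0.5519 0.174  0.045 ]]
```

Checks agree: base 270×339 mm (given 270×340), ball z 0.138 (pen down, expected 0.139), plaque length 96.3. Machine yaw ≈ −11°, axis (0.586, 0.113). Next: move above the lever ball with the jaws along machine y.

```bash
python3 -m jog '{"rot":[[0,0,-5.8],[0,0,-5.8],[0,0,-5.8],[0,0,-5.8],[0,0,-5.8],[0,0,0],[0,0,0],[0,0,0],[0,0,0],[0,0,0]],"delta_pos":[[14,37,0],[14,37,0],[14,37,0],[14,37,0],[14,37,0],[14,37,0],[14,37,0],[14,37,0],[14,37,0],[14,37,0]],"grip":[100,100,100,100,100,100,100,100,100,100]}'
python3 -m jog '{"rot":[[0,0,0],[0,0,0],[0,0,0],[0,0,0],[0,0,0],[0,0,0],[0,0,0],[0,0,0],[0,0,0],[0,0,0]],"delta_pos":[[14,37,0],[14,37,0],[14,37,0],[14,37,0],[14,37,0],[14,37,0],[14,37,0],[14,37,0],[14,37,0],[14,37,0]],"grip":[100,100,100,100,100,100,100,100,100,100]}'
python3 -m jog '{"rot":[[0,0,0],[0,0,0],[0,0,0],[0,0,0],[0,0,0]],"delta_pos":[[11,37,0],[11,36,0],[11,35,0],[0,0,0],[0,0,0]],"grip":[100,100,100,100,100]}'
python3 -c "
from h import *
print(r.sense()['ee_rot'],r.sense()['joints']); d=cap('wrist','w1'); print(np.array(d['xyz']),np.array(d['orientation']))"
```

```text
time_s: 0.93
tcp_pos: [0.3346, -0.222, 0.2475]
ee_rot: [[-0.982, 0.189, 0.0], [0.189, 0.982, 0.0], [-0.0, 0.0, -1.0]]
wrist_force: [1.7, 0.6, -0.8]
gripper_width: 1.001
time_s: 1.77
tcp_pos: [0.4746, 0.1481, 0.2473]
ee_rot: [[-0.982, 0.188, -0.001], [0.188, 0.982, -0.0], [0.0, -0.0, -1.0]]
wrist_force: [1.3, -0.8, -0.4]
gripper_width: 0.998
time_s: 2.18
tcp_pos: [0.5075, 0.2555, 0.2462]
ee_rot: [[-0.983, 0.186, -0.002], [0.186, 0.983, -0.001], [0.002, -0.002, -1.0]]
wrist_force: [-0.0, -0.5, -0.3]
gripper_width: 0.997
[[-0.98251653  0.18616491 -0.0019731 ]
 [ 0.1861678   0.98251697 -0.00139995]
 [ 0.00167798 -0.0017428  -0.99999707]] [ 4.30483821e+01  1.66481173e+01 -7.73783621e+00 -2.03487026e-02
 -6.57514160e+01 -1.43769160e+02]
[0.42652825 0.27207289 0.38362411] [[ 0.18579607 -0.9372034  -0.29517725]
 [ 0.98258755  0.17683539  0.05701718]
 [-0.00123892 -0.30063106  0.95373971]]
```

View pics/w1.png

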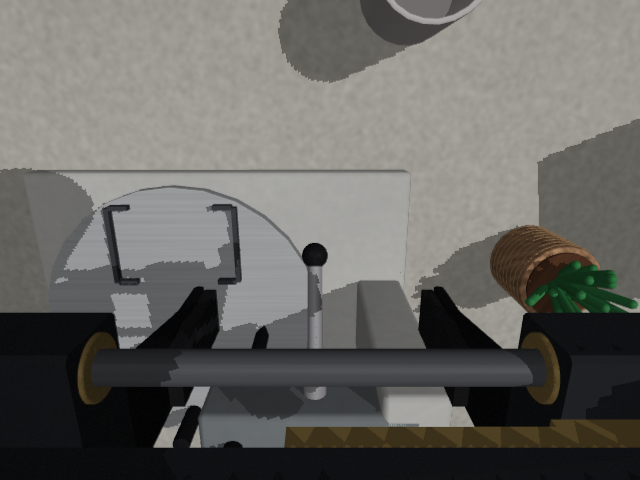

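Wrist view: the ball is at (315,255), between the fingers. Corner stops are visible at about (104–128,205–283) and (212–240,205–283). Now measure both.

```bash
python3 - <<'E'
from h import *
np.set_printoptions(precision=4,suppress=True)
w=load('w1')
print('ball',atz(w,315,255,.139))
q=[atz(w,*p,.045) for p in((106,208),(237,207),(118,282),(238,282))]
print(np.array(q),np.mean(q,0)); 
v=q[0]-q[1]; print(np.linalg.norm(v),np.degrees(np.arctan2(v[1],v[0]))); v=q[2]-q[3]; print(np.linalg.norm(v),np.degrees(np.arctan2(v[1],v[0])))
q=[atz(w,*p,.022) for p in((26,171),(410,171))]; v=q[0]-q[1]; print(np.array(q),np.linalg.norm(v),np.degrees(np.arctan2(v[1],v[0])))
im=cv2.imread('pics/w1.png')[190:300,85:260]; cv2.imwrite('pics/w1c.png',cv2.resize(im,None,fx=4,fy=4,interpolation=2))
E
```

```text
ball [0.5119 0.2535 0.139 ]
[[0.4717 0.0831 0.045 ]
 [0.4911 0.1905 0.045 ]
 [0.5374 0.071  0.045 ]
 [0.557  0.175  0.045 ]] [0.5143 0.1299 0.045 ]
0.10918376829160463 -100.24376101915902
0.10575002169637493 -100.6769173060871
[[0.4306 0.0132 0.022 ]
 [0.4923 0.3398 0.022 ]] 0.3324298035417484 -100.69734266548384
```

View pics/w1c.png

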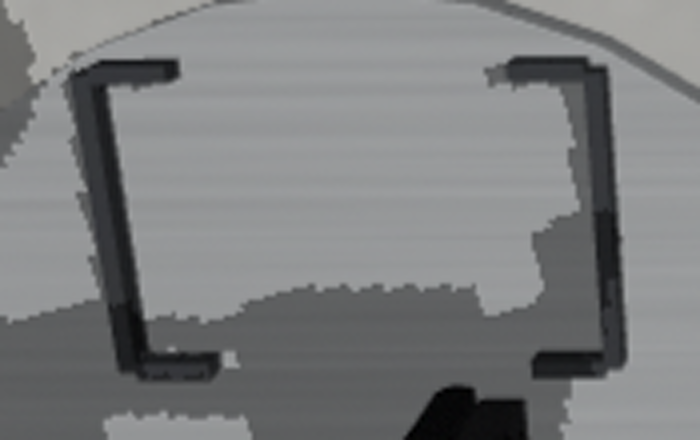

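Ball measures (0.512, 0.2535), which agrees with the top view. Nest centre is ≈(0.5135, 0.128), yaw −10.6°. Descend and grip the ball.

```bash
python3 -m jog '{"rot":[[0,0,0],[0,0,0],[0,0,0],[0,0,0],[0,0,0],[0,0,0],[0,0,0],[0,0,0],[0,0,0],[0,0,0]],"delta_pos":[[3,-2,-26],[0,0,-25],[0,0,-25],[0,0,-25],[0,0,0],[0,0,0],[0,0,0],[0,0,0],[0,0,0],[0,0,0]],"grip":[100,70,50,40,30,20,12,10,10,10]}'
```

```text
time_s: 3.07
tcp_pos: [0.5112, 0.2525, 0.148]
ee_rot: [[-0.982, 0.188, 0.002], [0.188, 0.982, 0.002], [-0.002, 0.002, -1.0]]
wrist_force: [0.5, 0.6, -0.6]
gripper_width: 0.405
```

```bash
python3 -m jog '{"rot":[[0,0,0],[0,0,0],[0,0,0],[0,0,0],[0,0,0]],"delta_pos":[[0,0,-2],[0,0,0],[0,0,0],[0,0,0],[0,0,0]],"grip":[10,10,10,10,10]}'
```

```text
time_s: 3.48
tcp_pos: [0.5107, 0.2522, 0.1445]
ee_rot: [[-0.982, 0.188, -0.0], [0.188, 0.982, 0.0], [0.0, -0.0, -1.0]]
wrist_force: [-0.3, 0.5, -0.6]
gripper_width: 0.154
```

```bash
python3 -m jog '{"rot":[[0,0,0],[0,0,0],[0,0,0],[0,0,0],[0,0,0],[0,0,0],[0,0,0],[0,0,0],[0,0,0],[0,0,0]],"delta_pos":[[0,0,0],[-2.5,0.5,7],[-2,0.4,7],[-1.5,0.3,15],[1.5,-0.3,15],[2,-0.4,7],[2.5,-0.4,7],[5.5,-1,11],[0,0,0],[0,0,0]],"grip":[8,5,5,5,5,5,5,5,5,5]}'; python3 -c "
from h import *
cap('top','t2');cap('scene','s2');print(r.sense()['gripper_width'])
t=cv2.imread('pics/t2.png')[170:290,180:340];s=cv2.imread('pics/s2.png')[215:335,310:470]
cv2.imwrite('pics/z2.png',cv2.resize(np.hstack([t,s]),None,fx=2.5,fy=2.5,interpolation=2))"
```

```text
time_s: 4.32
tcp_pos: [0.5161, 0.2512, 0.213]
ee_rot: [[-0.982, 0.189, -0.001], [0.189, 0.982, -0.0], [0.001, -0.0, -1.0]]
wrist_force: [3.1, 0.9, -4.5]
gripper_width: 0.155
0.15180805202272074
```

View pics/z2.png

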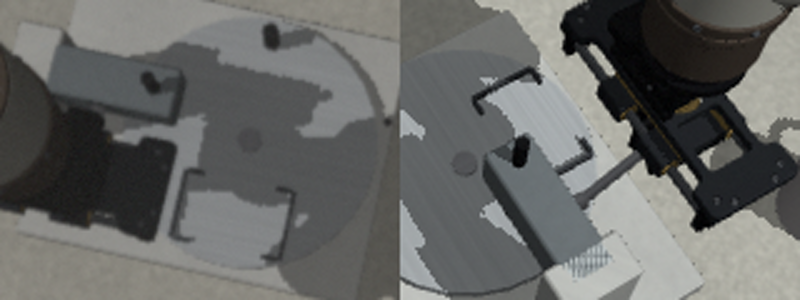

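The pen has visibly risen in the head and the ball is held at z≈0.207 (≈0.95 rad). Release, go up, and move toward the plaque.

```bash
python3 -m jog '{"rot":[[0,0,0],[0,0,0],[0,0,0],[0,0,0],[0,0,0],[0,0,0],[0,0,0],[0,0,0],[0,0,0],[0,0,0]],"delta_pos":[[0,0,0],[0,0,0],[0,0,0],[0,0,0],[0,0,0],[0,0,30],[0,0,30],[0,0,20],[-4,-39,0],[-4,-39,0]],"grip":[60,60,60,60,60,60,60,60,60,60]}'
python3 -m jog '{"rot":[[0,0,3.5],[0,0,3.5],[0,0,3.5],[0,0,3.5],[0,0,3.7],[0,0,0],[0,0,0],[0,0,0],[0,0,0],[0,0,0]],"delta_pos":[[-4,-40,0],[-4,-40,0],[-4,-40,0],[-4,-40,0],[-4,-40,0],[-4,-40,0],[-4,-40,0],[-4,-40,0],[-4,-40,0],[-4,-40,0]],"grip":[60,60,60,60,60,60,60,60,60,60]}'
python3 -m jog '{"rot":[[0,0,0],[0,0,0],[0,0,0],[0,0,0],[0,0,0]],"delta_pos":[[-4,-33,-30],[-4,-33,-30],[-3,-33,-30],[0,0,0],[0,0,0]],"grip":[60,60,60,60,60]}'
python3 -c "
from h import *
cap('wrist','w3');cap('top','t3');cap('scene','s3');print(r.sense()['tcp_pos'])
t=cv2.imread('pics/t3.png')[170:270,180:340];s=cv2.imread('pics/s3.png')[215:315,290:450]
w=cv2.resize(cv2.imread('pics/w3.png'),None,fx=.8,fy=.8)[:384]
z=cv2.resize(np.vstack([t,s]),(288,384),interpolation=2)
cv2.imwrite('pics/z3.png',np.hstack([w,z]))"
```

```text
time_s: 5.25
tcp_pos: [0.5086, 0.174, 0.2951]
ee_rot: [[-0.983, 0.185, 0.003], [0.185, 0.983, 0.002], [-0.002, 0.002, -1.0]]
wrist_force: [0.7, -0.9, -2.0]
gripper_width: 0.597
time_s: 6.08
tcp_pos: [0.4675, -0.2286, 0.2941]
ee_rot: [[-0.993, -0.12, 0.001], [-0.12, 0.993, -0.0], [-0.001, -0.0, -1.0]]
wrist_force: [-0.7, -0.1, -0.3]
gripper_width: 0.599
time_s: 6.5
tcp_pos: [0.4566, -0.32, 0.2078]
ee_rot: [[-0.993, -0.116, -0.004], [-0.116, 0.993, 0.002], [0.004, 0.002, -1.0]]
wrist_force: [-0.5, -0.1, 1.0]
gripper_width: 0.603
[ 0.45882744 -0.31862253  0.21127757]
```

View pics/z3.png

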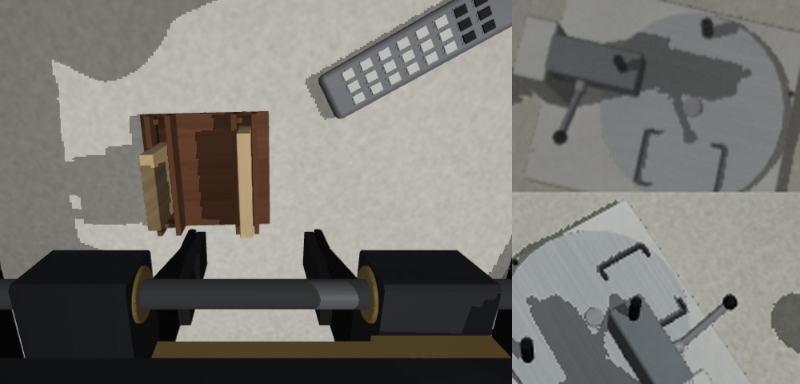

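Lever is up (ball clearly raised, pen up). Plaque's top edge in the wrist picture (scaled 0.8) runs from (245,127) to (246,236), between the fingers in x. Compute the offset.

```bash
python3 - <<'E'
from h import *
np.set_printoptions(precision=4,suppress=True)
w,t,s=load('w3'),load('t3'),load('s3')
print('ball',tri((t,206.7,241.4),(s,411.1,272.3)))
for x in(-.5,0): 
  a,b=atz(w,245/.8,128/.8,.064),atz(w,246/.8,235/.8,.064)
print(a,b,(a+b)/2,np.linalg.norm(a-b),np.degrees(np.arctan2(*(b-a)[1::-1])))
# top of the wrist: exact strip by colour
im=cv2.cvtColor(w['frame'],cv2.COLOR_RGB2HSV)
for v in range(165,295,16):
    row=im[v,280:330]; g=(row[:,2]>150)&(row[:,1]>50); u=np.where(g)[0]+280; print(v,u.min() if len(u) else None,u.max() if len(u) else None)
E
```

```text
ball [0.5169 0.2516 0.2075]
[ 0.4082 -0.3326  0.064 ] [ 0.5051 -0.3211  0.064 ] [ 0.4566 -0.3269  0.064 ] 0.09757823373861305 6.748071714041891
165 None None
181 297 312
197 297 313
213 298 313
229 299 314
245 299 314
261 300 314
277 300 315
293 301 315
```

```bash
python3 -m jog '{"rot":[[0,0,0],[0,0,0],[0,0,0],[0,0,0],[0,0,0],[0,0,0],[0,0,0]],"delta_pos":[[-1,-7,-30],[0,0,-30],[0,0,-30],[0,0,-25],[0,0,-15],[0,0,0],[0,0,0]],"grip":[60,60,60,60,60,60,60]}'
```

```text
time_s: 7.23
tcp_pos: [0.4581, -0.3253, 0.0808]
ee_rot: [[-0.993, -0.122, 0.001], [-0.122, 0.993, -0.001], [-0.001, -0.001, -1.0]]
wrist_force: [0.3, -0.3, 1.4]
gripper_width: 0.599
```

```bash
python3 -m jog '{"rot":[[0,0,0],[0,0,0],[0,0,0],[0,0,0],[0,0,0],[0,0,0],[0,0,0],[0,0,0],[0,0,0],[0,0,0]],"delta_pos":[[-1.5,-1.7,-10],[0,0,-8],[0,0,0],[0,0,0],[0,0,0],[0,0,0],[0,0,0],[0,0,0],[0,0,0],[0,0,0]],"grip":[60,60,30,10,0,0,0,0,0,0]}'
```

```text
time_s: 8.07
tcp_pos: [0.4556, -0.3281, 0.0619]
ee_rot: [[-0.993, -0.12, 0.0], [-0.12, 0.993, -0.001], [-0.0, -0.001, -1.0]]
wrist_force: [-0.2, -2.7, -1.0]
gripper_width: 0.133
```

Gripped (11.6 mm). Lift, then carry to the open spot while turning.

```bash
python3 -m jog '{"rot":[[0,0,0],[0,0,0],[0,0,0],[0,0,0],[0,0,6.5],[0,0,6.5],[0,0,6.5],[0,0,6.5],[0,0,6.5],[0,0,6.5]],"delta_pos":[[0,0,20],[0,0,25],[0,0,15],[6,16,0],[9,17,0],[9,17,0],[9,17,0],[9,17,0],[9,17,0],[9,17,0]],"grip":[0,0,0,0,0,0,0,0,0,0]}'
python3 -m jog '{"rot":[[0,0,6.5],[0,0,6.5],[0,0,6.5],[0,0,6.5],[0,0,6.5],[0,0,0],[0,0,0],[0,0,0],[0,0,0]],"delta_pos":[[9,17,0],[9,17,0],[6,16,0],[0,0,-10],[0,0,-20],[0,0,-20],[0,0,-10],[0,0,0],[0,0,0]],"grip":[0,0,0,0,0,0,0,0,0]}'
python3 -c "
from h import *
cap('scene','s4');w=cap('wrist','w4')
s=cv2.imread('pics/s4.png')[90:290,180:440]
z=cv2.resize(s,(520,400),interpolation=2)
cv2.imwrite('pics/z4.png',z)"
```

```text
time_s: 8.9
tcp_pos: [0.5156, -0.2087, 0.1216]
ee_rot: [[-0.693, -0.721, -0.0], [-0.721, 0.693, 0.0], [0.0, 0.001, -1.0]]
wrist_force: [-0.3, 0.3, -0.7]
gripper_width: 0.138
time_s: 9.65
tcp_pos: [0.5394, -0.1598, 0.0616]
ee_rot: [[-0.202, -0.979, -0.001], [-0.979, 0.202, -0.0], [0.0, 0.001, -1.0]]
wrist_force: [0.6, -0.8, -0.4]
gripper_width: 0.136
```

View pics/z4.png

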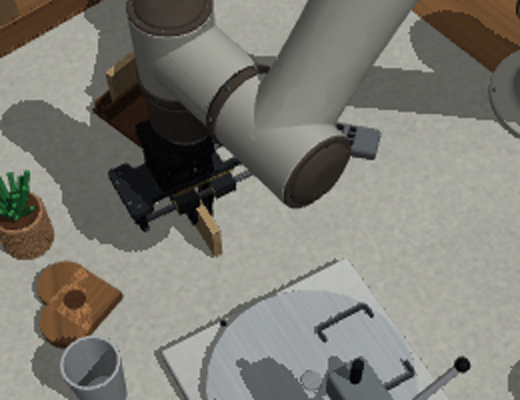

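The plaque is held upright over clear tabletop. Lower it to the table, release, raise a little and tip it over towards −x with the trailing finger.

```bash
python3 -m jog '{"rot":[[0,0,0],[0,0,0],[0,0,0],[0,0,0]],"delta_pos":[[0,0,-4],[0,0,-3],[0,0,-1],[0,0,0]],"grip":[0,0,0,0]}'
python3 -m jog '{"rot":[[0,0,0],[0,0,0],[0,0,0],[0,0,0],[0,0,0],[0,0,0],[0,0,0],[0,0,0]],"delta_pos":[[0,0,0],[0,0,0],[0,0,0],[0,0,0],[0,0,0],[0,0,0],[0,0,8],[0,0,8]],"grip":[50,100,100,100,100,100,100,100]}'
python3 -m jog '{"rot":[[0,0,0],[0,0,0],[0,0,0],[0,0,0],[0,0,0],[0,0,0],[0,0,0],[0,0,0],[0,0,0],[0,0,0]],"delta_pos":[[-10,2,0],[-10,2,0],[-10,2,0],[-4,1,0],[-4,1,0],[-4,1,0],[-4,1,0],[-4,1,0],[-4,1,0],[-4,1,0]],"grip":[100,100,100,100,100,100,100,100,100,100]}'
```

```text
time_s: 10.08
tcp_pos: [0.5395, -0.1597, 0.0539]
ee_rot: [[-0.202, -0.979, 0.0], [-0.979, 0.202, -0.0], [0.0, -0.0, -1.0]]
wrist_force: [-0.1, -0.5, -0.2]
gripper_width: 0.135
time_s: 10.75
tcp_pos: [0.5392, -0.1597, 0.07]
ee_rot: [[-0.202, -0.979, -0.001], [-0.979, 0.202, -0.0], [0.0, 0.001, -1.0]]
wrist_force: [-0.0, -0.1, -0.0]
gripper_width: 0.653
time_s: 11.58
tcp_pos: [0.4812, -0.1466, 0.0697]
ee_rot: [[-0.202, -0.979, -0.0], [-0.979, 0.202, -0.0], [0.0, 0.0, -1.0]]
wrist_force: [0.1, 0.1, -0.9]
gripper_width: 1.0
```

```bash
python3 -m jog '{"rot":[[0,0,0],[0,0,0],[0,0,0],[0,0,0],[0,0,0],[0,0,0]],"delta_pos":[[0,0,35],[0,0,35],[0,0,35],[0,0,35],[0,0,0],[0,0,0]],"grip":[100,100,100,100,100,100]}'
python3 -c "
from h import *
w=cap('wrist','w5');cap('top','t5');print(r.sense()['tcp_pos'])
z=np.hstack([cv2.resize(cv2.imread('pics/w5.png'),(480,360)),cv2.resize(cv2.imread('pics/t5.png')[200:400,300:460],(288,360))])
cv2.imwrite('pics/z5.png',z)"
```

```text
time_s: 12.08
tcp_pos: [0.4824, -0.1466, 0.212]
ee_rot: [[-0.202, -0.979, 0.006], [-0.979, 0.202, 0.0], [-0.001, -0.006, -1.0]]
wrist_force: [-0.3, 0.7, 0.3]
gripper_width: 1.0
[ 0.48065091 -0.146461    0.20900096]
```

View pics/z5.png

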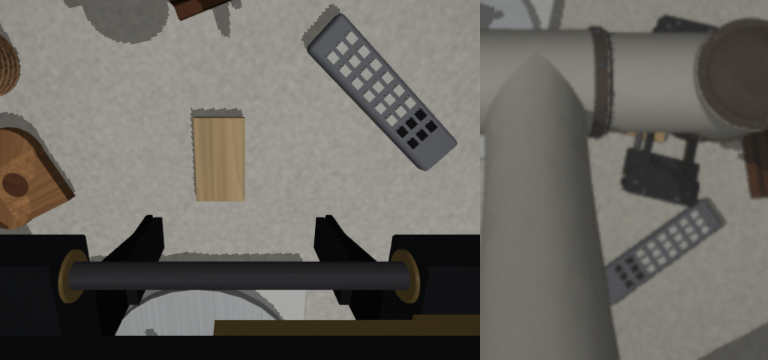

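The plaque lies flat: in the wrist picture (scaled 0.75) its corners are near (194,117), (244,117), (245,201) and (197,201). Measure it by colour.

```bash
cat >> h.py <<'E'
def board(d,z,roi):
    x0,y0,x1,y1=roi; h=cv2.cvtColor(d['frame'],cv2.COLOR_RGB2HSV)[y0:y1,x0:x1]
    m=((h[...,0]>10)&(h[...,0]<28)&(h[...,1]>70)&(h[...,2]>90)).astype(np.uint8)
    c=max(cv2.findContours(m,0,2)[0],key=cv2.contourArea).reshape(-1,2)+[x0,y0]
    q=np.array([atz(d,u,v,z)[:2]*1000 for u,v in c],np.float32)
    return cv2.minAreaRect(q),cv2.boxPoints(cv2.minAreaRect(q)),c.min(0),c.max(0)
E
python3 - <<'E'
from h import *
np.set_printoptions(precision=1,suppress=True)
w=load('w5'); print(*board(w,.012,(240,140,345,290)),sep='\n')
E
```

```text
((506.29254150390625, -148.56375122070312), (94.29313659667969, 55.114013671875), 78.54707336425781)
[[ 469.9 -189.3]
 [ 523.9 -200.2]
 [ 542.7 -107.8]
 [ 488.6  -96.9]]
[257 157]
[325 267]
```

Centre is (0.5063, −0.1486), size 94×55, yaw 78.5°, which matches the jaw. Descend over it.

```bash
python3 -m jog '{"rot":[[0,0,0],[0,0,0],[0,0,0],[0,0,0],[0,0,0],[0,0,0],[0,0,0],[0,0,0]],"delta_pos":[[25,-2,-10],[0,0,-35],[0,0,-35],[0,0,-35],[0,0,-30],[0,0,-20],[0,0,0],[0,0,0]],"grip":[100,100,100,100,100,100,100,100]}'
```

```text
time_s: 12.85
tcp_pos: [0.505, -0.1487, 0.0428]
ee_rot: [[-0.202, -0.979, -0.005], [-0.979, 0.202, -0.0], [0.001, 0.005, -1.0]]
wrist_force: [0.3, 0.3, 0.9]
gripper_width: 1.002
```

```bash
python3 -m jog '{"rot":[[0,0,0],[0,0,0],[0,0,0],[0,0,0],[0,0,0],[0,0,0],[0,0,0],[0,0,0],[0,0,0]],"delta_pos":[[1,0,-10],[0,0,-4],[0,0,0],[0,0,0],[0,0,0],[0,0,0],[0,0,0],[0,0,0],[0,0,0]],"grip":[100,100,70,60,50,40,40,40,40]}'
```

```text
time_s: 13.6
tcp_pos: [0.5075, -0.1486, 0.0311]
ee_rot: [[-0.202, -0.979, 0.0], [-0.979, 0.202, -0.0], [-0.0, -0.0, -1.0]]
wrist_force: [-1.3, 1.1, 1.6]
gripper_width: 0.637
```

Gripped (55.4 mm) but only the upper half. Regrip 3 mm lower, then lift.

```bash
python3 -m jog '{"rot":[[0,0,0],[0,0,0],[0,0,0],[0,0,0],[0,0,0],[0,0,0],[0,0,0],[0,0,0],[0,0,0]],"delta_pos":[[0,0,0],[0,0,0],[0,0,-3],[0,0,0],[0,0,0],[0,0,0],[0,0,0],[0,0,0],[0,0,0]],"grip":[75,75,75,40,40,40,40,40,40]}'
python3 -m jog '{"rot":[[0,0,0],[0,0,0],[0,0,0],[0,0,0],[0,0,0],[0,0,0],[0,0,0]],"delta_pos":[[0,0,25],[0,0,25],[0,0,25],[0,0,10],[0,0,0],[0,0,0],[0,0,0]],"grip":[30,30,30,30,30,30,30]}'
python3 - <<'E'
from h import *
w=cap('wrist','w6'); print(r.sense()['tcp_pos'])
E
```

```text
time_s: 14.35
tcp_pos: [0.5075, -0.1486, 0.0277]
ee_rot: [[-0.202, -0.979, -0.0], [-0.979, 0.202, 0.0], [-0.0, 0.0, -1.0]]
wrist_force: [-0.8, 1.0, -0.6]
gripper_width: 0.637
time_s: 14.93
tcp_pos: [0.5063, -0.1485, 0.1113]
ee_rot: [[-0.202, -0.979, -0.003], [-0.979, 0.202, 0.0], [0.0, 0.003, -1.0]]
wrist_force: [0.6, -0.4, -0.2]
gripper_width: 0.638
[ 0.50627525 -0.14856649  0.1110608 ]
```

Held. The two nest estimates differ by ~3 mm, so before carrying on I'll fit a stop model to the stored pictures.

```bash
python3 - <<'E'
from h import *
from scipy.optimize import minimize
np.set_printoptions(precision=4,suppress=True)
T=.003; B=[]
for s in(1,-1):
    B.append((-.0345,.0345,*sorted((s*.0515,s*.0545))))
    for k in(1,-1): B.append((*sorted((k*.0315,k*.0345)),*sorted((s*.0335,s*.0545))))
def render(d,p,sc,roi):
    c,s=np.cos(p[2]),np.sin(p[2]); R=np.array([[c,-s],[s,c]]); x0,y0,x1,y1=roi
    m=np.zeros(((y1-y0)*sc,(x1-x0)*sc),np.uint8)
    for a,b,e,f in B:
        P=[proj(d,[*(R@[x,y]+p[:2]),z]) for x in(a,b) for y in(e,f) for z in(.038,.045)]
        P=((np.array(P)-[x0,y0]+.5)*sc*16-8).astype(np.int32)
        cv2.fillConvexPoly(m,cv2.convexHull(P),255,shift=4)
    return cv2.resize(m,(x1-x0,y1-y0),interpolation=cv2.INTER_AREA)/255.
for tag,g,w0 in(('w1',(95,195,250,292),75),('top0',(240,228,305,280),85),('t3',(240,228,305,280),85),('scene0',(330,235,400,300),85),('s3',(330,235,400,300),85)):
    d=load(tag); im=cv2.cvtColor(d['frame'],cv2.COLOR_RGB2GRAY)[g[1]:g[3],g[0]:g[2]].astype(float)
    bg=cv2.morphologyEx(im.astype(np.uint8),cv2.MORPH_CLOSE,np.ones((9,9))).astype(float); dk=np.clip(bg-im,0,60)/60
    # black-hat darkness vs rendered coverage: maximise correlation
    f=lambda p:-np.corrcoef(render(d,p,8,g).ravel(),dk.ravel())[0,1]
    best=min((minimize(f,[.513+i,.128+j,np.radians(-10.6)],method='Nelder-Mead',options=dict(initial_simplex=np.array([[.513+i,.128+j,-.185],[.517+i,.128+j,-.185],[.513+i,.132+j,-.185],[.513+i,.128+j,-.15]]))) for i in(-.003,.002) for j in(-.003,.002)),key=lambda r:r.fun)
    print(tag,best.x[:2],np.degrees(best.x[2]),-best.fun)
E
```

```text
w1 [0.5144 0.1281] -10.51323982245004 0.8003978019114368
top0 [0.5122 0.1272] -10.183904338809329 0.7392209359889685
t3 [0.5123 0.127 ] -10.379850067508524 0.7329270404461321
scene0 [0.5134 0.1269] -10.190912827650843 0.44932939309919845
s3 [0.5133 0.1266] -10.055667040932171 0.40076127247206833
```

All three cameras agree within 1–2 mm: nest at (0.5133, 0.1273), yaw −10.4°. Carry there.

```bash
python3 -m jog '{"rot":[[0,0,0],[0,0,0],[0,0,0],[0,0,0.6],[0,0,0.6],[0,0,0],[0,0,0],[0,0,0],[0,0,0],[0,0,0]],"delta_pos":[[1,30,0],[1,35,0],[1,35,0],[1,35,0],[1,35,0],[1,35,0],[1,35,0],[0,36,0],[0,0,-15],[0,0,-10]],"grip":[30,30,30,30,30,30,30,30,30,30]}'
python3 -m jog '{"rot":[[0,0,0],[0,0,0],[0,0,0]],"delta_pos":[[0,0,0],[0,0,0],[0,0,0]],"grip":[30,30,30]}'
```

```text
time_s: 15.82
tcp_pos: [0.5137, 0.129, 0.0858]
ee_rot: [[-0.178, -0.984, -0.002], [-0.984, 0.178, -0.001], [0.001, 0.002, -1.0]]
wrist_force: [-0.1, -1.3, -0.6]
gripper_width: 0.641
time_s: 16.07
tcp_pos: [0.5144, 0.1262, 0.0874]
ee_rot: [[-0.183, -0.983, -0.001], [-0.983, 0.183, -0.001], [0.001, 0.001, -1.0]]
wrist_force: [0.3, 0.0, -1.1]
gripper_width: 0.637
```

```bash
python3 -m jog '{"rot":[[0,0,0],[0,0,0],[0,0,0],[0,0,0],[0,0,0],[0,0,0],[0,0,0]],"delta_pos":[[-1,1,-5],[0,0,-5],[0,0,-4],[0,0,-3],[0,0,-2],[0,0,-1],[0,0,0]],"grip":[30,30,30,30,30,30,30]}'
```

```text
time_s: 16.65
tcp_pos: [0.5134, 0.1283, 0.0675]
ee_rot: [[-0.181, -0.983, -0.0], [-0.983, 0.181, -0.0], [0.0, 0.0, -1.0]]
wrist_force: [0.2, -0.7, -1.0]
gripper_width: 0.642
```

```bash
python3 -m jog '{"rot":[[0,0,0],[0,0,0],[0,0,0],[0,0,0],[0,0,0],[0,0,0],[0,0,0],[0,0,0]],"delta_pos":[[0,0,-1.5],[0,0,-0.5],[0,0,0],[0,0,0],[0,0,0],[0,0,0],[0,0,0],[0,0,0]],"grip":[30,30,30,75,80,80,80,80]}'
python3 -m jog '{"rot":[[0,0,0],[0,0,0],[0,0,0],[0,0,0],[0,0,0],[0,0,0],[0,0,0],[0,0,0],[0,0,0]],"delta_pos":[[0,0,8],[0,0,25],[0,0,30],[0,0,30],[0,0,30],[0,0,30],[0,-10,30],[0,0,0],[0,0,0]],"grip":[80,80,80,80,80,80,80,80,80]}'
python3 - <<'E'
from h import *
w=cap('wrist','w7');t=cap('top','t7');cap('scene','s7');print(r.sense()['tcp_pos'])
z=np.vstack([cv2.resize(cv2.imread('pics/w7.png')[120:300,200:440],(480,360)),np.zeros((1,480,3),np.uint8)])
y=np.vstack([cv2.resize(cv2.imread('pics/t7.png')[170:290,210:340],(320,180)),cv2.resize(cv2.imread('pics/s7.png')[215:345,260:440],(320,181))])
cv2.imwrite('pics/z7.png',np.hstack([z,y]))
E
```

```text
time_s: 17.32
tcp_pos: [0.5135, 0.1284, 0.0658]
ee_rot: [[-0.181, -0.983, 0.0], [-0.983, 0.181, 0.0], [-0.0, -0.0, -1.0]]
wrist_force: [-0.2, -0.3, -0.2]
gripper_width: 0.793
time_s: 18.07
tcp_pos: [0.5141, 0.1184, 0.2515]
ee_rot: [[-0.182, -0.983, 0.005], [-0.983, 0.182, 0.003], [-0.004, -0.004, -1.0]]
wrist_force: [-0.6, -0.0, -0.2]
gripper_width: 0.804
[0.51273453 0.11806534 0.2477976 ]
```

View pics/z7.png

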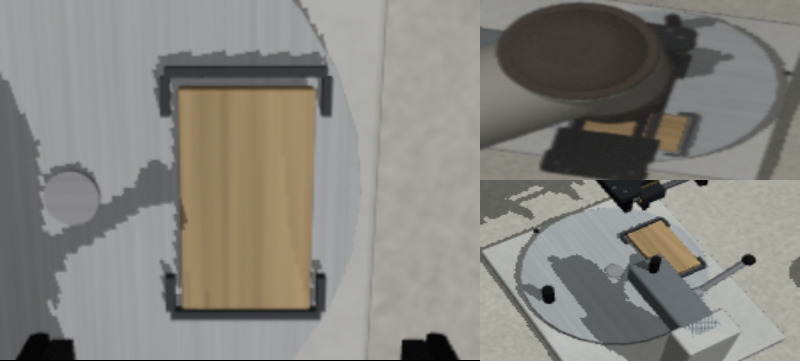

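The plaque sits flat inside all four stops (wrist zoom (180,88)–(315,310)). Lever is up and the turntable is at loading. Now go over the post with the jaws tangential to straddle it.

```bash
python3 -m jog '{"rot":[[0,0,6.9],[0,0,6.9],[0,0,6.9],[0,0,6.9],[0,0,6.9],[0,0,6.9],[0,0,6.9],[0,0,6.9],[0,0,6.9],[0,0,6.9]],"delta_pos":[[0,-5,15],[17,-2,0],[17,-2,0],[17,-2,0],[17,-2,0],[17,-2,0],[17,-2,0],[17,-2,0],[17,-2,0],[17,-2,0]],"grip":[60,60,60,60,60,60,60,60,60,60]}'
python3 -m jog '{"rot":[[0,0,6.9],[0,0,6.9],[0,0,6.9],[0,0,0],[0,0,0],[0,0,0],[0,0,0],[0,0,0]],"delta_pos":[[17,0,-15],[0,0,-15],[0,0,-30],[0,0,-30],[0,0,-20],[0,0,0],[0,0,0],[0,0,0]],"grip":[60,60,60,60,60,60,60,60]}'
python3 - <<'E'
from h import *
w=cap('wrist','w8');print(r.sense()['tcp_pos'],r.sense()['joints'],[proj(w,[.6854,.0957,.083]),w['frame'].shape])
im=cv2.cvtColor(w['frame'],cv2.COLOR_RGB2GRAY); u,v=map(int,proj(w,[.6854,.0957,.083])); print(u,v); cv2.imwrite('pics/z8.png',cv2.imread('pics/w8.png'))
E
```

```text
time_s: 19.05
tcp_pos: [0.6668, 0.0953, 0.2615]
ee_rot: [[0.856, -0.516, -0.004], [-0.516, -0.856, -0.001], [-0.003, 0.003, -1.0]]
wrist_force: [-0.1, -0.0, 0.1]
gripper_width: 0.598
time_s: 19.72
tcp_pos: [0.6843, 0.0955, 0.1546]
ee_rot: [[0.983, -0.186, 0.001], [-0.186, -0.983, -0.0], [0.002, 0.0, -1.0]]
wrist_force: [1.0, -0.3, 0.4]
gripper_width: 0.6
[0.68458249 0.09568321 0.15546647] [ 2.13406879e+01  3.22143573e+01  3.64270907e+00  4.77931903e-02
 -6.12604867e+01  5.79180993e+01] [array([319.59964897, 269.03825716]), (480, 640, 3)]
319 269
```

Aligned (clearance 18 mm each side). Descend and narrow around the post.

```bash
python3 -m jog '{"rot":[[0,0,0],[0,0,0],[0,0,0],[0,0,0],[0,0,0],[0,0,0],[0,0,0],[0,0,0],[0,0,0]],"delta_pos":[[1,0,-25],[0,0,-25],[0,0,-15],[0,0,-10],[0,0,0],[0,0,0],[0,0,0],[0,0,0],[0,0,0]],"grip":[60,60,60,60,32,32,32,32,32]}'
python3 - <<'E'
import numpy as np
np.set_printoptions(precision=1,suppress=True)
c=np.array([587.1,113.8]); a0=-10.4
P=lambda t:c+100*np.array([np.cos(np.radians(a0-t)),np.sin(np.radians(a0-t))])
ts=np.linspace(0,90,16); p=np.array([P(t) for t in ts]); print(p[0],p[-1]); print(np.diff(p,axis=0).tolist())
E
```

```text
time_s: 20.52
tcp_pos: [0.6852, 0.0956, 0.0803]
ee_rot: [[0.982, -0.186, 0.003], [-0.186, -0.982, 0.001], [0.002, -0.001, -1.0]]
wrist_force: [-0.1, -0.1, -0.2]
gripper_width: 0.349
[685.5  95.7] [569.   15.4]
[[-2.4257496273328343, -10.182231159231634], [-3.476794092774412, -9.87289195073977], [-4.489746074569666, -9.455383272000105], [-5.453507458832064, -8.934279435466273], [-6.357519074155903, -8.315289763819301], [-7.191876380106692, -7.605196037433657], [-7.947437983440182, -6.811778191772319], [-8.61592579311889, -5.943729078785708], [-9.19001571680974, -5.01055922620661], [-9.66341790517265, -4.022492638218296], [-10.030945664766477, -2.9903547791249423], [-10.28857228454683, -1.9254539672995463], [-10.433475153355289, -0.8394574788812719], [-10.464066685038802, 0.25573628134341675], [-10.380011712374085, 1.3481281413534276]]
```

```bash
python3 -m jog '{"rot":[[0,0,-3],[0,0,-3],[0,0,-3],[0,0,-3],[0,0,-3],[0,0,-3],[0,0,-3],[0,0,-3],[0,0,-3],[0,0,-3]],"delta_pos":[[-1.1,-5.1,0],[-1.3,-5.1,0],[-1.6,-5,0],[-1.9,-4.9,0],[-2.1,-4.8,0],[-2.4,-4.7,0],[-2.6,-4.5,0],[-2.8,-4.4,0],[-3.1,-4.2,0],[-3.3,-4.1,0]],"grip":[32,32,32,32,32,32,32,32,32,32]}'
python3 -m jog '{"rot":[[0,0,-3],[0,0,-3],[0,0,-3],[0,0,-3],[0,0,-3],[0,0,-3],[0,0,-3],[0,0,-3],[0,0,-3],[0,0,-3]],"delta_pos":[[-3.5,-3.9,0],[-3.7,-3.7,0],[-3.9,-3.5,0],[-4.1,-3.3,0],[-4.2,-3.1,0],[-4.4,-2.8,0],[-4.5,-2.6,0],[-4.7,-2.4,0],[-4.8,-2.1,0],[-4.9,-1.9,0]],"grip":[32,32,32,32,32,32,32,32,32,32]}'
```

```text
time_s: 21.35
tcp_pos: [0.6634, 0.0498, 0.0797]
ee_rot: [[0.756, -0.654, 0.004], [-0.654, -0.756, 0.002], [0.002, -0.004, -1.0]]
wrist_force: [1.9, 3.5, -0.5]
gripper_width: 0.314
time_s: 22.18
tcp_pos: [0.6198, 0.0192, 0.0796]
ee_rot: [[0.327, -0.945, 0.002], [-0.945, -0.327, 0.0], [0.0, -0.002, -1.0]]
wrist_force: [0.9, -0.1, 0.2]
gripper_width: 0.318
```

```bash
python3 -m jog '{"rot":[[0,0,-3],[0,0,-3],[0,0,-3],[0,0,-3],[0,0,-3],[0,0,-3],[0,0,-3],[0,0,-3],[0,0,-3],[0,0,-3]],"delta_pos":[[-5,-1.6,0],[-5.1,-1.4,0],[-5.1,-1.1,0],[-5.2,-0.8,0],[-5.2,-0.5,0],[-5.2,-0.3,0],[-5.2,0,0],[-5.2,0.3,0],[-5.2,0.5,0],[-5.2,0.8,0]],"grip":[32,32,32,32,32,32,32,32,32,32]}'
python3 -m jog '{"rot":[[0,0,0],[0,0,0],[0,0,0],[0,0,0],[0,0,0],[0,0,0],[0,0,0]],"delta_pos":[[0,0,0],[0,0,0],[0,0,0],[0,0,0],[0,0,0],[0,0,0],[0,0,0]],"grip":[32,32,32,45,60,60,60]}'
python3 -m jog '{"rot":[[0,0,0],[0,0,0],[0,0,0],[0,0,0],[0,0,0],[0,0,0],[0,0,0]],"delta_pos":[[0,0,20],[0,0,35],[0,0,40],[0,0,40],[0,0,40],[0,0,0],[0,0,0]],"grip":[60,60,60,60,60,60,60]}'
```

```text
time_s: 23.02
tcp_pos: [0.5682, 0.0152, 0.0796]
ee_rot: [[-0.189, -0.982, 0.002], [-0.982, 0.189, 0.0], [-0.001, -0.001, -1.0]]
wrist_force: [0.3, 0.6, 1.2]
gripper_width: 0.318
time_s: 23.6
tcp_pos: [0.5681, 0.0151, 0.0787]
ee_rot: [[-0.186, -0.982, -0.0], [-0.982, 0.186, -0.0], [0.0, 0.0, -1.0]]
wrist_force: [0.7, -0.4, -0.5]
gripper_width: 0.533
time_s: 24.18
tcp_pos: [0.5692, 0.0155, 0.2569]
ee_rot: [[-0.186, -0.982, 0.007], [-0.982, 0.186, 0.002], [-0.003, -0.006, -1.0]]
wrist_force: [-0.6, -0.6, -0.2]
gripper_width: 0.595
```

```bash
python3 - <<'E'
from h import *
w=cap('wrist','w9');cap('scene','s9');cap('top','t9')
a=cv2.resize(cv2.imread('pics/s9.png')[215:365,260:440],(480,400),interpolation=2)
b=cv2.resize(cv2.imread('pics/w9.png'),(320,240)); c=cv2.resize(cv2.imread('pics/t9.png')[170:300,180:340],(320,160))
cv2.imwrite('pics/z9.png',np.hstack([a,np.vstack([b,c])]))
E
```

```text
(no output)
```

View pics/z9.png

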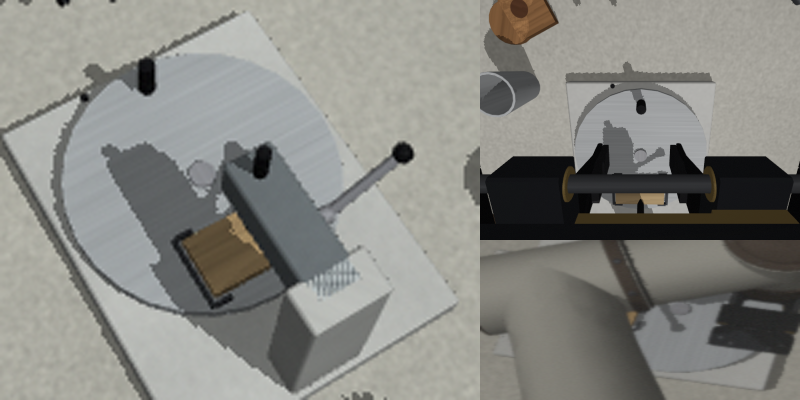

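The plaque is in its stops under the head, and the lever ball is at (411,272) in the scene picture, unchanged. Check the post angle numerically and move above the ball.

```bash
python3 - <<'E'
from h import *
d=load('s9'); p=atz(d,314.9,237.8,.083); print(p, -10.4-np.degrees(np.arctan2(p[1]-.1138,p[0]-.5871)))
E
python3 -m jog '{"rot":[[0,0,6.4],[0,0,6.4],[0,0,6.4],[0,0,6.4],[0,0,6.4],[0,0,6.4],[0,0,6.4],[0,0,6.4],[0,0,6.4],[0,0,6.4]],"delta_pos":[[0,0,30],[-4,18,10],[-4,18,0],[-4,18,0],[-4,18,0],[-4,18,0],[-4,18,0],[-4,18,0],[-4,18,0],[-4,18,0]],"grip":[60,60,60,60,60,60,60,60,60,60]}'
python3 -m jog '{"rot":[[0,0,6.4],[0,0,6.4],[0,0,6.4],[0,0,6.4],[0,0,0],[0,0,0],[0,0,0]],"delta_pos":[[-4,18,0],[-4,18,0],[-4,18,0],[-4,20,0],[0,0,-10],[0,0,0],[0,0,0]],"grip":[60,60,60,60,60,60,60]}'
```

```text
[0.56509287 0.01452953 0.083     ] 92.09966671105487
time_s: 25.17
tcp_pos: [0.5312, 0.1777, 0.2917]
ee_rot: [[0.805, -0.594, -0.003], [-0.594, -0.805, -0.002], [-0.001, 0.004, -1.0]]
wrist_force: [0.3, -0.6, -1.0]
gripper_width: 0.597
time_s: 25.75
tcp_pos: [0.5153, 0.2504, 0.2816]
ee_rot: [[0.981, -0.195, -0.004], [-0.195, -0.981, -0.003], [-0.003, 0.004, -1.0]]
wrist_force: [0.2, -0.4, 0.7]
gripper_width: 0.598
```

```bash
python3 -m jog '{"rot":[[0,0,0],[0,0,0],[0,0,0],[0,0,0],[0,0,0],[0,0,0],[0,0,0],[0,0,0],[0,0,0],[0,0,0]],"delta_pos":[[1,1,-30],[0,0,-29],[0,0,-10],[0,0,0],[0,0,0],[0,0,0],[0,0,0],[0,0,0],[0,0,0],[0,0,0]],"grip":[60,50,40,30,20,10,5,5,5,5]}'
```

```text
time_s: 26.58
tcp_pos: [0.5168, 0.2513, 0.2154]
ee_rot: [[0.981, -0.194, -0.0], [-0.194, -0.981, -0.001], [-0.0, 0.001, -1.0]]
wrist_force: [-1.5, -3.7, 1.5]
gripper_width: 0.155
```

```bash
python3 -m jog '{"rot":[[0,0,0],[0,0,0],[0,0,0],[0,0,0],[0,0,0],[0,0,0],[0,0,0],[0,0,0],[0,0,0],[0,0,0]],"delta_pos":[[-5.5,1,-11],[-2.5,0.4,-7],[-2,0.4,-7],[-1.5,0.3,-15],[1.5,-0.3,-15],[2,-0.4,-7],[2.5,-0.5,-7],[0.5,0,-2],[0,0,0],[0,0,0]],"grip":[5,5,5,5,5,5,5,5,5,5]}'
```

```text
time_s: 27.42
tcp_pos: [0.5102, 0.2525, 0.1422]
ee_rot: [[0.981, -0.194, -0.005], [-0.194, -0.981, -0.002], [-0.004, 0.003, -1.0]]
wrist_force: [-5.0, -1.8, -2.3]
gripper_width: 0.14
```

```bash
python3 -m jog '{"rot":[[0,0,0],[0,0,0],[0,0,0],[0,0,0],[0,0,0],[0,0,0],[0,0,0],[0,0,0],[0,0,0],[0,0,0]],"delta_pos":[[0,0,0],[0,0,0],[0,0,0],[0,0,0],[0,0,30],[0,0,35],[0,0,35],[-10,-40,10],[-10,-40,0],[-10,-40,0]],"grip":[60,60,60,60,60,60,60,60,60,60]}'
python3 -m jog '{"rot":[[0,0,0],[0,0,0],[0,0,0],[0,0,0],[0,0,0],[0,0,0]],"delta_pos":[[-10,-40,0],[-10,-40,0],[-10,-40,0],[-10,-40,0],[0,0,0],[0,0,0]],"grip":[60,60,60,60,60,60]}'
python3 - <<'E'
from h import *
cap('scene','s10');cap('top','t10')
a=cv2.resize(cv2.imread('pics/s10.png')[215:365,260:440],(480,400),interpolation=2)
c=cv2.resize(cv2.imread('pics/t10.png')[170:300,180:310],(320,320),interpolation=2)
cv2.imwrite('pics/z10.png',np.hstack([a,np.vstack([c,np.zeros((80,320,3),np.uint8)])]))
E
```

```text
time_s: 28.25
tcp_pos: [0.4828, 0.1337, 0.2554]
ee_rot: [[0.981, -0.192, 0.005], [-0.192, -0.981, 0.003], [0.004, -0.004, -1.0]]
wrist_force: [0.0, -1.2, 0.0]
gripper_width: 0.595
time_s: 28.75
tcp_pos: [0.4424, -0.0277, 0.2546]
ee_rot: [[0.98, -0.197, 0.003], [-0.197, -0.98, 0.001], [0.003, -0.002, -1.0]]
wrist_force: [-0.2, 0.2, 0.1]
gripper_width: 0.596
```

View pics/z10.png

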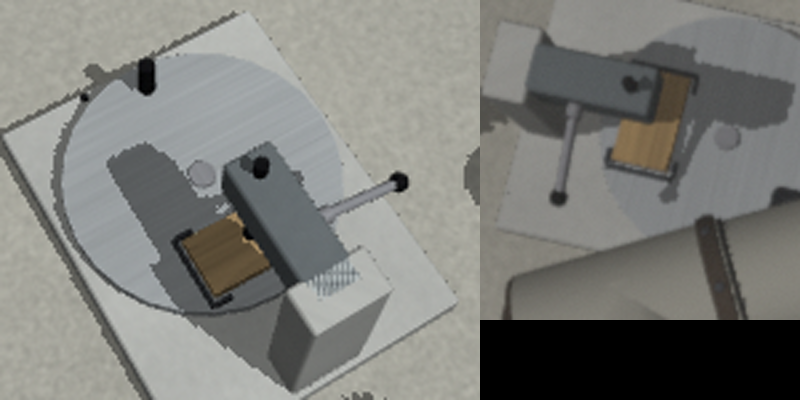

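Plaque under the head, pen lowered, and ball near its starting pixel. Compare the ball position precisely with the start (lever at 0 then).

```bash
python3 - <<'E'
from h import *
def ball(tag,u,v,k=9):
    im=255-cv2.cvtColor(load(tag)['frame'],cv2.COLOR_RGB2GRAY)[v-k:v+k+1,u-k:u+k+1].astype(float)
    m=np.clip(im-200,0,None); M=cv2.moments(m); return (round(u-k+M['m10']/M['m00'],2),round(v-k+M['m01']/M['m00'],2))
print([ball(t,409,283) for t in('scene0','s10')],ball('s9',411,272),[ball(t,212,250,6) for t in('top0','t10')],ball('t3',207,242,6))
E
```

```text
[(408.75, 284.0), (409.67, 282.86)] (410.54, 272.19) [(212.1, 249.63), (211.58, 249.97)] (206.48, 240.73)
```

The ball is ~1.1 px short of its starting position (≈0.09 rad), so the nib may not be pressing. Go back with closed fingers and press the ball down from above.

```bash
python3 -m jog '{"rot":[[0,0,0],[0,0,0],[0,0,0],[0,0,0],[0,0,0],[0,0,0],[0,0,0],[0,0,0],[0,0,0],[0,0,0]],"delta_pos":[[10,40,0],[10,40,0],[10,40,0],[10,40,0],[10,40,0],[10,40,0],[8,40,0],[0,0,-30],[0,0,-35],[0,0,0]],"grip":[0,0,0,0,0,0,0,0,0,0]}'
python3 -m jog '{"rot":[[0,0,0],[0,0,0],[0,0,0],[0,0,0],[0,0,0]],"delta_pos":[[0,0,-5],[0,0,-3],[0,0,-3],[0,0,-2],[0,0,0]],"grip":[0,0,0,0,0]}'
```

```text
time_s: 29.68
tcp_pos: [0.5061, 0.2543, 0.1813]
ee_rot: [[0.981, -0.191, -0.012], [-0.191, -0.982, -0.007], [-0.01, 0.009, -1.0]]
wrist_force: [-0.3, -0.8, -2.0]
gripper_width: 0.009
time_s: 30.1
tcp_pos: [0.511, 0.2541, 0.177]
ee_rot: [[0.981, -0.194, 0.003], [-0.194, -0.981, 0.002], [0.002, -0.003, -1.0]]
wrist_force: [-0.1, 0.3, 1.7]
gripper_width: 0.006
```

```bash
python3 -m jog '{"rot":[[0,0,0],[0,0,0],[0,0,0],[0,0,0]],"delta_pos":[[0,0,-2],[0,0,-2],[0,0,0],[0,0,0]],"grip":[0,0,0,0]}'; python3 -m jog '{"rot":[[0,0,0],[0,0,0],[0,0,0]],"delta_pos":[[0,0,-2],[0,0,0],[0,0,0]],"grip":[0,0,0]}';  python3 -m jog '{"rot":[[0,0,0],[0,0,0],[0,0,0]],"delta_pos":[[0,0,-1],[0,0,0],[0,0,0]],"grip":[0,0,0]}'
```

```text
time_s: 30.43
tcp_pos: [0.5116, 0.2541, 0.1732]
ee_rot: [[0.981, -0.193, 0.004], [-0.193, -0.981, 0.002], [0.003, -0.002, -1.0]]
wrist_force: [0.9, -0.5, 4.5]
gripper_width: 0.005
time_s: 30.68
tcp_pos: [0.5119, 0.2542, 0.1719]
ee_rot: [[0.981, -0.193, 0.005], [-0.193, -0.981, 0.002], [0.004, -0.003, -1.0]]
wrist_force: [1.2, -1.7, 8.0]
gripper_width: 0.007
time_s: 30.93
tcp_pos: [0.512, 0.2542, 0.1717]
ee_rot: [[0.981, -0.192, 0.005], [-0.192, -0.981, 0.002], [0.005, -0.003, -1.0]]
wrist_force: [0.4, -0.7, 11.2]
gripper_width: 0.008
```

At the stop: TCP 0.172, as predicted for 0 rad, and force rising to 11 N. Retreat and compare again.

```bash
python3 -m jog '{"rot":[[0,0,0],[0,0,0],[0,0,0],[0,0,0],[0,0,0],[0,0,0],[0,0,0],[0,0,0],[0,0,0],[0,0,0]],"delta_pos":[[0,0,10],[0,0,35],[0,0,35],[-10,-40,0],[-10,-40,0],[-10,-40,0],[-10,-40,0],[-10,-40,0],[-10,-40,0],[-10,-40,0]],"grip":[0,0,0,0,0,0,0,0,0,0]}'
python3 -m jog '{"rot":[[0,0,0],[0,0,0]],"delta_pos":[[0,0,0],[0,0,0]],"grip":[0,0]}'
python3 - <<'E'
from h import *
cap('scene','s11');cap('top','t11')
def ball(tag,u,v,k=9):
    im=255-cv2.cvtColor(load(tag)['frame'],cv2.COLOR_RGB2GRAY)[v-k:v+k+1,u-k:u+k+1].astype(float)
    m=np.clip(im-200,0,None); M=cv2.moments(m); return (round(u-k+M['m10']/M['m00'],2),round(v-k+M['m01']/M['m00'],2))
print([ball(t,409,283) for t in('scene0','s10','s11')],[ball(t,212,250,6) for t in('top0','t10','t11')])
a=cv2.resize(cv2.imread('pics/s11.png')[215:365,260:440],(480,400),interpolation=2)
c=cv2.resize(cv2.imread('pics/t11.png')[170:300,180:310],(320,320),interpolation=2)
cv2.imwrite('pics/z11.png',np.hstack([a,np.vstack([c,np.zeros((80,320,3),np.uint8)])]))
d=cv2.absdiff(load('s10')['frame'],load('s11')['frame'])[235:345,285:360].max(2); print('changed px around plaque',(d>25).sum())
E
```

```text
time_s: 31.77
tcp_pos: [0.4382, -0.0279, 0.2483]
ee_rot: [[0.981, -0.193, -0.002], [-0.193, -0.981, 0.0], [-0.002, -0.0, -1.0]]
wrist_force: [0.2, -0.2, 0.3]
gripper_width: 0.009
time_s: 31.93
tcp_pos: [0.4388, -0.028, 0.2483]
ee_rot: [[0.98, -0.198, -0.001], [-0.198, -0.98, 0.0], [-0.001, -0.0, -1.0]]
wrist_force: [-0.1, 0.5, 1.0]
gripper_width: 0.008
[(408.75, 284.0), (409.67, 282.86), (408.78, 283.91)] [(212.1, 249.63), (211.58, 249.97), (212.12, 249.6)]
changed px around plaque 9
```

The ball is back within 0.1 px of its starting (0 rad) position and nothing around the plaque changed. The arm is clear, so I'll hand in.

```bash
python3 -c "
from station import finish_job
print(finish_job())"
```

```text
the job is handed in; nothing more can be done
None
```

The plaque is in its corner stops under the pen, the lever is fully down, and the job was handed in at about 32 s of the 72 s. `finish_job()` reports no verdict.

**What I did**
- I raised the lever to about 0.95 rad.
- I took the plaque from the rack, stood it on the open tabletop, let go and tipped it flat.
- I picked it up again by its long edges, set it in the stops and released it.
- I turned the turntable clockwise by its post to the next click.
- I lowered the lever and backed the arm away.

**Last checks**
- **Plaque:** lies inside the four stops under the head. This was seen in the pictures after placing and after the turn. Nothing around the plaque changed with the final press.
- **Turntable:** the post angle measured about 92° (1.61 rad). That is inside the allowed band, and about 2° from the click, which I put down to pixel error.
- **Lever:** my first lowering disagreed with the start, leaving the ball about 1.1 px high (about 0.09 rad). I pressed it again to the stop with 11 N. The ball is now within 0.1 px of its starting, pen-down position in both cameras.
- **Pen contact:** I did not measure the pen's force on the plaque. I infer contact from the lever being at its stop.

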